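# Load a pressing pack over the lip and weight it

### The arm

A 6-joint arm with a two-finger parallel gripper is mounted at the origin on the work surface; the furniture and walls round the work are solid. World frame = base frame: x ahead of the robot, y to its left, z up, the work surface at z = 0. Lengths are in m, angles in degrees, forces in N, time in s.
With the tool pointing down it reaches from about 0.4 to 0.825 m from the base axis. Payload 7 kg.
Tool frame: the origin (TCP) lies between the finger pads; the fingertips stand 25 mm ahead of it and the grasp point (between the pads) lies 6 mm ahead of it; z points along the fingers, y is the line along which they close (so a half turn about z gives the same grasp; the last joint's range is limited). The gripper opens to 88 mm and grips with 3 to 60 N. Pads are 19 mm wide; open, the fingers measure 130 mm over their backs; the gripper's body (78 mm by 193 mm) begins 47 mm behind the grasp point.
Start: joints at [87.554, 20.546, 0.682, 0, -70.136, -16.507], TCP at [0.219, 0.638, 0.252] pointing down, gripper open.
Joint ranges: [-176.03, 176.03], [-82.01, 121.73], [-58.28, 71.71], [-173.87, 95.51], [-174.79, -0.11], [-173.66, 173.66]. Speed limits (degrees/s): [136.94, 136.94, 172.46, 180, 180, 180].

### API

Orientations are given as [roll, pitch, yaw] about the fixed x, y, z axes, in that order (R = Rz(yaw) Ry(pitch) Rx(roll)).
In Python, from plant import r gives the robot as it stands.
- The arm moves only by the shell command python3 -m crank 'ROWS' [FORCE]. ROWS is JSON, a list of rows, each a list of 3 entries, a list of its own where there are three numbers: the turn, a rotation vector about the tool's x, y, z in degrees, then the shift along the tool's x, y, z in cm, then the closure, from -1 (fully open) to 1 (shut). In form: [[[wx, wy, wz], [dx, dy, dz], fingers], ...]. A call has 1 to 8 rows; each row shifts and turns the commanded pose from where the row before left it, along the tool's axes as they then stand; what a row does not reach is not made up. A row lasts 1/10 s, in which the tool goes at most 50 mm and 8.59 degrees, less where a joint would pass 70% of its speed; a pose out of reach is approached as far as the arm can. A call with a gripper value outside its range is refused whole. The fingers move at their own pace and stop on an object; FORCE is the grip in N (left out, the last holds). Time passes only in rows, so rows that do not move let the fingers close. It gives the time, the measured TCP pose, the force, the opening and the grip force at its end, in the units of the state.
- r.get_state(): the state, without advancing time (a new reading comes with each control period).
- r.capture(name): name is "scene" or "top" or "wrist"; returns a dict with "color" (480x640x3 uint8, red, green, blue), "range_z" (480x640 float32, m along the optical axis (not along the pixel's ray), 0 where there is no reading), "intrinsics" (3x3 intrinsics, pixels), "world_from_camera" (4x4, takes a point from camera to world coordinates); the wrist camera has in their place "hand_eye" (4x4, takes a point from camera to tool coordinates, whose origin is the TCP and whose axes are the flange's). Camera axes: x right, y down, z forward; pixel columns grow to the right and rows downward; lengths in m; the calibration is good to about 2 mm. A picture is of the moment at which its call begins: read the wrist's pose just before it.
- r.close_job(): hands the job in; it is judged then, once.
The state is a dict: "time_s": time; "joints": joint angles; "qd": joint speeds; "joint_torque": joint torques, N m; "tcp_pos": TCP position; "eef_rot": TCP orientation; "contact_force": force on the tool from outside, world axes, zero at the start; "moment": the same for the moment, N m; "gripper_width": finger opening in m; "gripper_force": force on a finger pad.
Only numpy, scipy, OpenCV 4.12 (cv2) and the standard library are available. Lean on these libraries where they do the work, as an engineer would, in place of code of your own. Each camera call takes 0.05 s, during which the arm holds its last target. There are 200 camera calls.

### The job

Slide the pressing pack up the ramp of the loading board and over its lip, without lifting it off the board, so that it drops flat into the bed, and press it home against the sprung felt pad with a light push of about 8 newtons: enough that the spring gives, never 14 newtons. Let go, leaving the pack resting against the pad, then lay the cloth-covered lead weight that lies by itself at the left gently and flat on the middle of the pack. Leave the jar, the loupe and the tape roll where they are.

Things in the scene. Friction and masses are not known exactly. Their poses are not given: they have to be found in the camera images.
- board: loading board, fixed to the table, plywood with wooden edges, 180 mm wide (its y). Its x is level and points the way the pack is pushed, z up; origin on the table under the middle of the lip. Level bed behind the lip: top 6 mm above the table, from x = 4 to 204 mm. Side guides 20 mm high leave 146 mm between them (y = +-73 mm); before the lip they flare outward back to x = -50 mm, 22 mm high
- ramp_foot (a point): middle of the foot of the ramp, where it leaves the table, 115 mm before the board's origin; same axes as the board. From here the ramp rises evenly over 111 mm to the lip
- lip_top (a point): middle of the flat top of the lip, a strip of darker wood 8 mm wide (x) across the whole board, 13 mm above the table and so 7 mm above the bed behind it; same axes as the board
- stop: aluminium stop bracket at the far end of the bed, fixed to the board, same origin and axes. On rods it carries an upright felt-faced pad, 110 mm wide, 8 to 26 mm above the table. The pad was set by hand and is NOT measured: its face at rest is somewhere from x = 118 to 144 mm. It is sprung: gives 1 mm per 2.2 N from the first touch, at most 10 mm
- pack_center (a point): pressing pack: loose flat tan block of board and leaves, 100 (own x) x 130 (y) x 24 mm, about 0.22 kg, too wide to grasp; its centre. Starts on the table before the ramp, x roughly along the board's. Tipping over the lip, its rear lower edge rises to 20 mm above the table while 50 mm before the lip: push about 10 mm above the table at first, 26 mm there, 22 to 24 mm behind the lip
- weight_center (a point): the dark grey cloth-covered lead weight, 100 mm along its own x, 44 mm along y (grasp across this), 26 mm high, about 0.6 kg. This point is its centre, 13 mm above its underside. It starts on the table to the left of the board
- jar: bystander: white screw jar with red lid, 55 mm across, 80 mm high, beyond the board; origin under its centre
- loupe: bystander: black stand loupe, 43 mm across, 38 mm high, at the right near the robot; origin under its centre
- tape: bystander: roll of tan tape lying flat, 98 mm across, 25 mm high, far right; origin under its centre
There are look-alikes about, which are no part of the job. Of the things that look like the part that bears weight_center, take the one that is farthest from the robot's base at the start. What is shaped like the part that bears pack_center but blue is not meant.

How it is judged (in metres and radians):
On the way:
1. the pack lies flat in the bed behind the lip and is pressed against the sprung pad with at least 5 N for 0.2 s, before the weight is on it (x of pack_center in the frame of board above 0.056 m and z of pack_center in the frame of board between 0.014 and 0.0215 m and angle between the x axis of board and the x axis of pack_center, either way round below 0.06 rad and angle between pack_center's own z axis and vertical below 0.04 rad and contact force between pack and stop above 5 N and contact force between weight and pack below 0.5 N), for 0.2 s.
At the end, for the whole second after the job is handed in: The pack lies flat in the bed wholly behind the lip, square to the board within 0.06 rad and still touching the sprung pad (over 0.1 N); the weight lies flat on it at rest, its centre within 25 mm of the pack's centre seen from above; both are released (x of pack_center in the frame of board above 0.056 m and z of pack_center in the frame of board between 0.014 and 0.0215 m and angle between the x axis of board and the x axis of pack_center, either way round below 0.06 rad and angle between pack_center's own z axis and vertical below 0.04 rad and contact force between pack and stop above 0.1 N and horizontal distance between pack_center and weight_center below 0.025 m and z of weight_center in the frame of board between 0.038 and 0.048 m and angle between weight_center's own z axis and vertical below 0.08 rad and contact force between weight and pack above 3 N and linear speed of each of weight, pack below 0.01 m/s).
It fails at once if the pack is pressed against the pad with more than 14 N (contact force between pack and stop above 14 N).
It fails at once if the pack is lifted (its centre over 60 mm above the table) (height (world z) of pack_center above 0.06 m).
It fails at once if the weight is dropped or rammed onto the pack (over 45 N) (contact force between weight and pack above 45 N).
It fails at once if the jar, loupe or tape roll is moved more than 20 mm (distance of any of jar, loupe, tape from where it was at the start of the episode above 0.02 m).
It also fails if it takes over 72 s, if anything falls off the work surface, if the arm or the gripper's body presses on something with over 40 N, if the wrist force passes 120 N, or if a joint passes its speed limit or range.

## Working session

There is one attempt and no reset: what is moved stays moved. The work goes in short steps, Python scripts to look and compute and a shell command to move; the robot and the scene stay as the last step left them, time stands still between calls to the robot, and variables do not carry over. Pictures are saved under pics/ and viewed, at most 10 in all, crops included, and the job is handed in when it is done.

```bash
ls; mkdir -p pics; python3 - <<'E'
from plant import r
import cv2,numpy as np
s=r.get_state();print(s)
for n in("scene","top"):
    c=r.capture(n);cv2.imwrite(f"pics/{n}0.png",c["color"][...,::-1]);np.savez(f"{n}0.npz",**c)
    print(n,c["intrinsics"].tolist(),np.round(c["world_from_camera"],4).tolist())
E
```

```text
pics
{'time_s': 0.0, 'joints': array([ 8.75537125e+01,  2.05915863e+01,  6.33871426e-01, -1.98066149e-02,
       -7.01351651e+01, -1.65071348e+01]), 'qd': array([-0.0150659 ,  0.05102588, -0.0616262 , -0.10793246, -0.036156  ,
        0.08708088]), 'joint_torque': array([ 9.17509860e-04, -5.82721531e+01,  2.93050039e+01,  6.99746042e+00,
        6.99714728e-03, -1.45507329e-04]), 'tcp_pos': array([0.21911557, 0.63797765, 0.25062267]), 'eef_rot': array([ 1.79905657e+02, -8.54091327e-03, -1.89601608e+01]), 'contact_force': array([ 0.64853192, -0.48414666, -0.18868099]), 'moment': array([-0.01202172,  0.04719536, -0.00183478]), 'gripper_force': 0.0, 'gripper_width': 0.08747456834559442}
scene [[490.21014535673316, 0.0, 322.2360446443874], [0.0, 490.21014535673316, 245.96580506971435], [0.0, 0.0, 1.0]] [[0.4793, -0.5387, 0.6929, -0.3186], [-0.8777, -0.2955, 0.3774, -0.4875], [0.0014, -0.789, -0.6144, 0.7934], [0.0, 0.0, 0.0, 1.0]]
top [[580.5977316585751, 0.0, 317.1868083452923], [0.0, 580.5977316585751, 246.43434546910362], [0.0, 0.0, 1.0]] [[0.0155, -0.9801, 0.1979, 0.1531], [-0.9999, -0.0154, 0.0023, -0.063], [0.0008, -0.1979, -0.9802, 1.8418], [0.0, 0.0, 0.0, 1.0]]
```

View pics/scene0.png

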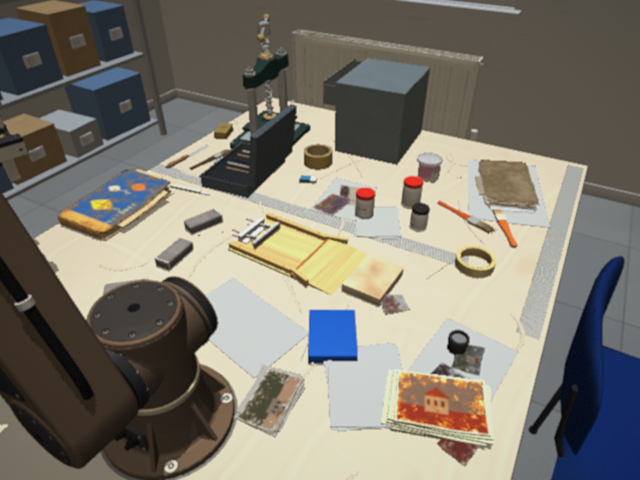

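View pics/top0.png

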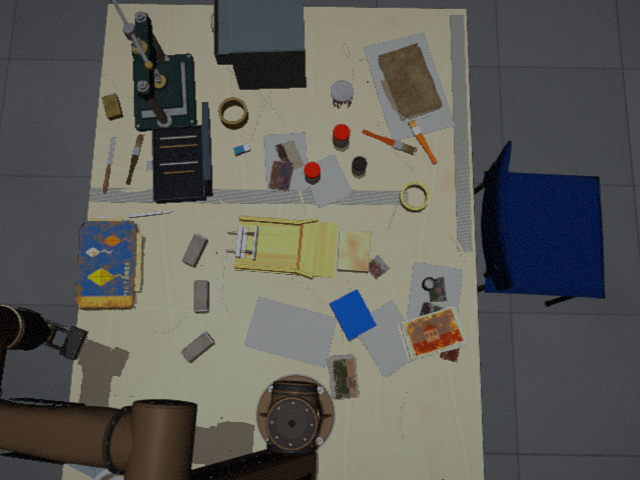

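Both views show three grey blocks at the left: top pixels (195,250), (201,296) and (198,347). The one at (195,250), scene (203,220), is farthest from the base, so it should be the weight. The tan pack is at top (354,251) and the blue one at (352,314) is a decoy. The board runs along world +y, with its stop at top (243,240). I'll measure these coarsely and confirm in a crop.

```bash
cat > h.py <<'E'
import numpy as np,cv2
from plant import r
from scipy.spatial.transform import Rotation as R
def cast(px,K,T,z):
    px=np.atleast_2d(px).astype(float)
    d=np.c_[(px[:,0]-K[0,2])/K[0,0],(px[:,1]-K[1,2])/K[1,1],np.ones(len(px))]@T[:3,:3].T
    return T[:3,3]+d*((z-T[2,3])/d[:,2])[:,None]
def wrist(name):
    s=r.get_state();c=r.capture("wrist")
    W=np.eye(4);W[:3,:3]=R.from_euler("xyz",s["eef_rot"],degrees=True).as_matrix();W[:3,3]=s["tcp_pos"]
    T=W@c["hand_eye"];cv2.imwrite(f"pics/{name}.png",c["color"][...,::-1])
    np.savez(name+".npz",color=c["color"],range_z=c["range_z"],K=c["intrinsics"],T=T);return c["color"],c["range_z"],c["intrinsics"],T
def pts(rz,K,T):
    v,u=np.mgrid[:rz.shape[0],:rz.shape[1]]
    P=np.stack([(u-K[0,2])/K[0,0]*rz,(v-K[1,2])/K[1,1]*rz,rz],-1)
    return P@T[:3,:3].T+T[:3,3]
E
python3 - <<'E'
from h import *
c=np.load("top0.npz");K=c["intrinsics"];T=c["world_from_camera"]
for n,p,z in[("w1",(195,250),.026),("w2",(201,296),.026),("w3",(198,347),.026),("pack",(354,251),.024),("stop",(243,240),.02),("lip",(302,247),.01),("jar",(312,170),.08),("loupe",(428,283),.038),("tape",(413,197),.025)]:
    q=cast(p,K,T,z)[0];print(n,q.round(3),np.hypot(*q[:2]).round(3))
s=np.load("scene0.npz")["color"];
a=cv2.resize(c["color"][190:370,170:410],(800,600),interpolation=cv2.INTER_CUBIC)
cv2.imwrite("pics/crop0.png",a[...,::-1])
print(r.capture("wrist")["hand_eye"].round(4).tolist(),r.capture("wrist")["intrinsics"].tolist())
E
```

```text
w1 [0.502 0.33  0.026] 0.601
w2 [0.355 0.303 0.026] 0.467
w3 [0.198 0.304 0.026] 0.362
pack [ 0.507 -0.176  0.024] 0.537
stop [0.538 0.18  0.02 ] 0.567
lip [ 0.52 -0.01  0.01] 0.52
jar [ 0.756 -0.038  0.08 ] 0.757
loupe [ 0.406 -0.407  0.038] 0.575
tape [ 0.689 -0.367  0.025] 0.78
[[-0.0006, -0.9648, -0.2629, 0.0714], [1.0, -0.001, 0.0011, -0.0], [-0.0013, -0.2629, 0.9648, -0.1326], [0.0, 0.0, 0.0, 1.0]] [[428.5382699652149, 0.0, 326.53337454877294], [0.0, 428.5382699652149, 239.5587838428515], [0.0, 0.0, 1.0]]
```

View pics/crop0.png

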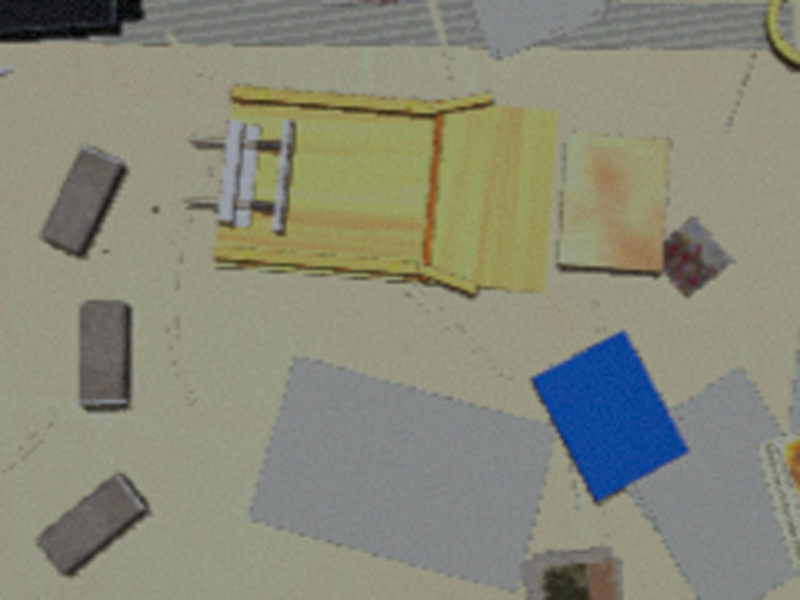

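The crop shows three grey blocks at (85,200), (105,355) and (95,525). The first one, world (0.50,0.33) at 0.60 m, is the farthest, so that is my weight. The tan pack is at (615,200), and the blue block at (610,415) is not meant. Next I'll move to a wrist viewpoint above the board.

```bash
python3 -m crank '[[[0,0,0],[2.8,2.9,-1],-1],[[0,0,0],[2.8,2.9,-1],-1],[[0,0,0],[2.8,2.9,-1],-1],[[0,0,0],[2.8,2.9,-1],-1],[[0,0,0],[2.8,2.9,-1],-1],[[0,0,0],[2.8,2.9,-1],-1],[[0,0,0],[2.8,2.9,-1],-1],[[0,0,0],[2.8,2.9,-1],-1]]'
python3 -m crank '[[[0,0,0],[2.8,2.9,-1],-1],[[0,0,0],[2.8,2.9,-1],-1],[[0,0,0],[2.8,2.9,-1],-1],[[0,0,0],[2.8,2.9,-1],-1],[[0,0,0],[2.8,2.9,-1],-1],[[0,0,0],[2.8,2.9,-1],-1],[[0,0,0],[2.8,2.9,-1],-1],[[0,0,0],[0,0,0],-1]]'
python3 - <<'E'
from h import *
wrist("w0");print(r.get_state()["joints"].round(1))
E
```

```text
time_s: 1.0
tcp_pos: [0.356, 0.3445, 0.332]
eef_rot: [-180.0, 0.0, -18.9]
contact_force: [1.1, 0.5, 0.0]
gripper_width: 0.0877
gripper_force: 0.0
time_s: 1.8
tcp_pos: [0.4766, 0.0872, 0.4028]
eef_rot: [-180.0, -0.1, -19.2]
contact_force: [0.6, 0.1, -0.4]
gripper_width: 0.0873
gripper_force: 0.0
[ 33.9  -1.6  -7.2   0.  -84.4  36.9]
```

View pics/w0.png

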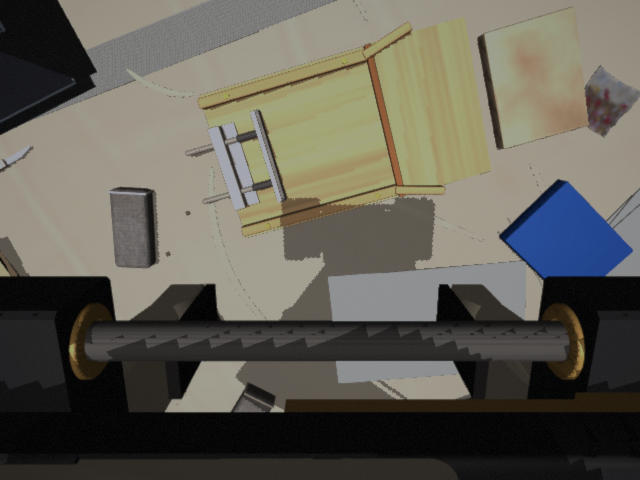

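The wrist view shows the lip strip from (368,47) to (400,190), the stop pad at (268,155), the pack at (538,77) and the weight at (132,228). Now I'll measure them.

```bash
cat > m.py <<'E'
from h import *
import sys
def rect(name,mask,K,T,z):
    mask=mask.astype(np.uint8);n,l,st,ce=cv2.connectedComponentsWithStats(mask);i=1+np.argmax(st[1:,4])
    cs,_=cv2.findContours((l==i).astype(np.uint8),0,2);c=max(cs,key=cv2.contourArea)[:,0]
    q=cast(c,K,T,z)[:,:2].astype(np.float32);R_=cv2.minAreaRect(q*1000)
    print(name,"px",ce[i].round(),"c",np.round(R_[0],1),"size",np.round(R_[1],1),"ang",round(R_[2],2),"n",st[i,4]);return R_
def roi(sh,x0,x1,y0,y1):
    m=np.zeros(sh,bool);m[y0:y1,x0:x1]=1;return m
E
python3 - <<'E'
from m import *
d=np.load("w0.npz");K,T=d["K"],d["T"];im=d["color"];P=pts(d["range_z"],K,T);z=P[...,2]
hsv=cv2.cvtColor(im,cv2.COLOR_RGB2HSV);H,S,V=[hsv[...,i].astype(int) for i in range(3)]
ok=d["range_z"]>0
print("table z",np.median(z[240:300,460:500]), "pack z",np.median(z[60:100,510:560]),"weight z",np.median(z[210:240,125:140]))
rect("pack",ok&(z>.018)&(z<.035)&roi(z.shape,470,600,0,160),K,T,.024)
rect("weight",ok&(z>.019)&(z<.035)&roi(z.shape,90,180,170,285),K,T,.026)
print("lip hsv",hsv[120,380:395].tolist())
lip=(H<15)&(S>120)&roi(z.shape,350,420,30,200)
rect("lip",lip,K,T,.013)
board=ok&(z>.003)&(z<.012)&roi(z.shape,190,400,30,240)
# board fit: guides tops
g=ok&(z>.016)&(z<.03)&roi(z.shape,190,450,20,250)
cv2.imwrite("pics/mask0.png",np.hstack([(g*255).astype(np.uint8),(lip*255).astype(np.uint8)])[:300])
for n,b in(("gtop",roi(z.shape,200,360,40,110)),("gbot",roi(z.shape,245,390,185,240))):
    q=P[g&b][:,:2];o=np.polyfit(q[:,1],q[:,0],1);print(n,len(q),o,q[:,1].min(),q[:,1].max())
q=P[ok&(z>.02)&(z<.032)&roi(z.shape,245,290,100,205)]
print("pad",len(q));R_=cv2.minAreaRect((q[:,:2]*1000).astype(np.float32));print(R_)
E
```

```text
table z 0.002762948375034935 pack z 0.023700496046302477 weight z 0.025162143387910785
pack px [536.  78.] c [ 510.3 -174.3] size [101.9 129.5] ang 86.65 n 10993
weight px [131. 228.] c [505.3 330.3] size [46.6 99.1] ang 68.83 n 2865
lip hsv [[23, 82, 124], [16, 128, 72], [12, 152, 124], [12, 151, 145], [12, 151, 144], [12, 151, 144], [12, 149, 145], [12, 150, 139], [19, 109, 115], [31, 75, 156], [31, 75, 163], [31, 74, 163], [32, 73, 165], [31, 73, 165], [31, 72, 164]]
lip px [384. 120.] c [520.9  -1.7] size [  7.8 151.8] ang 86.18 n 850
gtop 1895 [0.06419388 0.60023575] 0.0033206513889737013 0.1954288786420708
gbot 1750 [0.16256873 0.43783309] 0.016385021505499295 0.20352541690120463
pad 978
((531.346435546875, 157.39498901367188), (43.32722854614258, 109.55199432373047), 86.1135025024414)
```

```bash
cat >> h.py <<'E'
A=np.radians(86.2);O=np.array([.5209,-.0017]);B=np.array([[np.cos(A),np.sin(A)],[-np.sin(A),np.cos(A)]])
def tob(p): return (np.asarray(p)[...,:2]-O)@B.T
def fromb(p): return O+np.asarray(p)@B
E
python3 - <<'E'
from m import *
d=np.load("w0.npz");K,T=d["K"],d["T"];P=pts(d["range_z"],K,T);z=P[...,2]
b=tob(P)*1000
m=roi(z.shape,230,300,90,215)
for lo,hi in((8,14),(14,20),(20,24),(24,30)):
    q=b[m&(z*1000>lo)&(z*1000<hi)&(abs(b[...,1])<45)];h,e=np.histogram(q[:,0],np.arange(100,200,4));print(lo,h)
q=b[m&(z>.022)&(z<.03)&(b[...,0]<160)];print([np.percentile(q[abs(q[:,1]-c)<10,0],5).round(1) for c in(-40,-20,0,20,40)])
# colour edge at pad top
im=d["color"]
for u in range(250,296,3):print(u,im[155,u],(b[155,u]).round(1),(z[155,u]*1000).round(1))
for x in(-260,-223,-50,0,60):print(x,fromb([x/1000,0]).round(4))
E
```

```text
8 [  0   2   1   0   0   0   0   0   1  49   0   0   0   1   1   0   0   1
 180 196 175 168   0   0]
14 [ 0  0  0  0  0  0  0  0  0 48  0  0 20 22 27 27 22 26 29 30 23 61  0  0]
20 [ 0  0  0  0  0  0  0  0  0 54 34 14 23 30 25 25 27 22  7  2  3 48 16 11]
24 [  0   0   0   0   0   0   0   0   0 128 228 238   2   0   0   0   0   0
   0   0   0  26 113  83]
[np.float64(138.3), np.float64(138.2), np.float64(138.3), np.float64(138.1), np.float64(138.2)]
250 [163 164 116] [166.   -7.6] 5.1
253 [163 163 115] [162.4  -6.6] 5.7
256 [162 163 116] [158.7  -5.7] 6.3
259 [162 162 115] [155.2  -4.7] 6.7
262 [163 164 120] [ 66.8 -18.5] 535.5
265 [164 167 176] [145.3  -3.3] 24.9
268 [107 105 104] [142.1  -2.3] 24.1
271 [103  99  95] [138.5  -1.5] 25.7
274 [113  93  66] [137.9   0.2] 4.4
277 [163 166 121] [134.3   1.2] 5.0
280 [163 165 121] [130.7   2.1] 6.2
283 [163 166 119] [127.2   3.1] 5.3
286 [163 163 116] [123.6   4. ] 6.2
289 [163 161 115] [120.3   5.1] 4.2
292 [163 163 116] [116.7   6. ] 5.6
295 [163 165 118] [113.2   7. ] 5.4
-260 [ 0.5037 -0.2611]
-223 [ 0.5061 -0.2242]
-50 [ 0.5176 -0.0516]
0 [ 0.5209 -0.0017]
60 [0.5249 0.0582]
```

```bash
python3 -m crank '[[[0,0,8.3],[0,0,2],-0.3],[[0,0,8.3],[0,0,2],-0.3],[[0,0,8.3],[0,0,2],-0.3],[[0,0,8.3],[0,0,2],-0.3],[[0,0,8.3],[0,0,2],-0.3],[[0,0,8.3],[0,0,2],-0.3],[[0,0,8.3],[0,0,2],-0.3],[[0,0,8.3],[0,0,2],-0.3]]'
python3 -m crank '[[[0,0,8.3],[0,0,2],-0.3],[[0,0,0],[0,0,0],-0.3],[[0,0,0],[0,0,0],-0.3]]'
cat > st.py <<'E'
from h import *
def st():
    s=r.get_state();b=tob(s["tcp_pos"])*1000;f=s["contact_force"];fb=B@f[:2]
    print("t",round(s["time_s"],2),"board mm",b.round(1),"tipz",round(s["tcp_pos"][2]*1000-25,1),"rot",s["eef_rot"].round(2),"F board",fb.round(2),f[2].round(2),"w",round(s["gripper_width"],4))
st()
E
python3 st.py
```

```text
time_s: 2.65
tcp_pos: [0.4745, 0.0914, 0.2405]
eef_rot: [180.0, 0.0, -85.6]
contact_force: [-0.1, 0.2, 0.2]
gripper_width: 0.057
gripper_force: 0.0
time_s: 2.95
tcp_pos: [0.475, 0.0911, 0.2218]
eef_rot: [180.0, -0.0, -93.3]
contact_force: [0.3, 0.6, 1.2]
gripper_width: 0.057
gripper_force: 0.0
t 2.95 board mm [89.5 51.9] tipz 196.8 rot [ 1.7998e+02 -4.0000e-02 -9.3340e+01] F board [ 0.6  -0.23] 1.16 w 0.057
```

```bash
python3 -m crank '[[[0,0,0],[4.45,-0.66,1],-0.3],[[0,0,0],[4.45,-0.66,1],-0.3],[[0,0,0],[4.45,-0.66,1],-0.3],[[0,0,0],[4.45,-0.66,1],-0.3],[[0,0,0],[4.45,-0.66,1],-0.3],[[0,0,0],[4.45,-0.66,1],-0.3],[[0,0,0],[4.45,-0.66,1],-0.3],[[0,0,0],[4.45,-0.66,1],-0.3]]' >/dev/null
python3 -m crank '[[[0,0,0],[0,0,3],-0.3],[[0,0,0],[0,0,3],-0.3],[[0,0,0],[0,0,2],-0.3],[[0,0,0],[0,0,1.5],-0.3],[[0,0,0],[0,0,0],-0.3],[[0,0,0],[0,0,0],-0.3]]' >/dev/null; python3 st.py
```

```text
t 4.35 board mm [-266.8   -3. ] tipz 22.6 rot [-1.7994e+02 -2.0000e-02 -9.3500e+01] F board [-0.09  0.3 ] 0.22 w 0.0569
```

```bash
python3 -m crank '[[[0,0,0],[0,0.2,1.2],-0.3],[[0,0,0],[0,0,0],-0.3],[[0,0,0],[-1,0,0],-0.3],[[0,0,0],[-1,0,0],-0.3],[[0,0,0],[-1,0,0],-0.3],[[0,0,0],[-1,0,0],-0.3],[[0,0,0],[-1,0,0],-0.3],[[0,0,0],[0,0,0],-0.3]]' >/dev/null; python3 st.py
python3 -c "
from m import *
im,rz,K,T=wrist('w1');P=pts(rz,K,T);z=P[...,2];b=tob(P)*1000
m=(rz>0)&(z>.019)&(z<.032)&(abs(b[...,1])<75)&(b[...,0]>-250)&(b[...,0]<-60)
q=b[m];print(m.sum(),np.percentile(q,[1,99],axis=0).round(1));print(cv2.minAreaRect(q.astype(np.float32)))"
```

```text
t 5.15 board mm [-215.5   -0. ] tipz 9.7 rot [-1.7998e+02  1.0000e-02 -9.3570e+01] F board [-0.32 -0.48] 0.25 w 0.0574
8459 [[-227.4  -43. ]
 [-183.7   41.3]]
((-205.2762451171875, -0.39223480224609375), (45.022159576416016, 89.30762481689453), 0.3809662461280823)
```

View pics/w1.png

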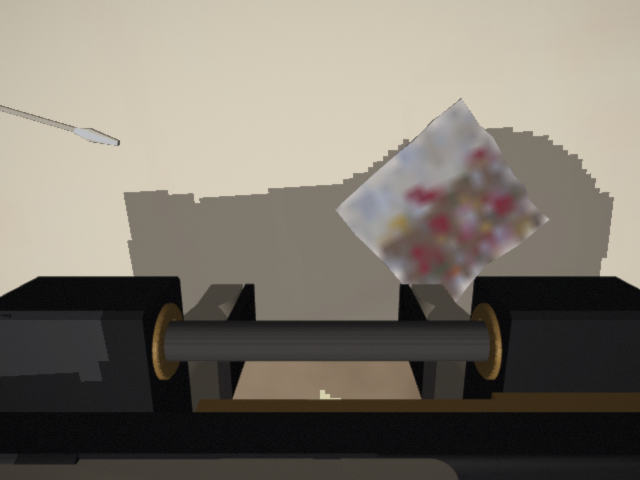

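```bash
python3 -m crank '[[[0,0,0],[-1,0,0],-0.3],[[0,0,0],[-1,0,0],-0.3],[[0,0,0],[-1,0,0],-0.3],[[0,0,0],[-1,0,0],-0.3]]' >/dev/null; python3 st.py
cat > pk.py <<'E'
from m import *
c=r.capture("top");P=pts(c["range_z"],c["intrinsics"],c["world_from_camera"]);b=tob(P)*1000;z=P[...,2]*1000
im=c["color"];hsv=cv2.cvtColor(im,cv2.COLOR_RGB2HSV)
cv2.imwrite("pics/top1.png",cv2.resize(im[200:300,220:400],None,fx=4,fy=4,interpolation=2)[...,::-1])
for y in(-40,-20,0,20,40):
    m=(abs(b[...,1]-y)<8)&(b[...,0]>-260)&(b[...,0]<120)
    x=b[m][:,0];zz=z[m];o=[]
    for e in range(-200,120,12):
        k=(x>=e)&(x<e+12);o.append(int(np.median(zz[k])) if k.any() else -9)
    print(y,o)
E
python3 pk.py
```

```text
t 5.6 board mm [-176.     0.3] tipz 9.5 rot [179.99  -0.   -93.66] F board [-2.98 -1.03] 0.43 w 0.0569
-40 [448, 449, 449, 449, 448, 410, 412, 407, 406, 399, 401, 403, 398, 403, -9, -9, -9, -9, -9, -9, -9, -9, -9, -9, -9, -9, -9]
-20 [451, 451, 452, 450, 450, 425, 422, 424, 423, 418, 417, 417, 419, 426, 418, 420, 421, 422, 420, 416, 413, 414, 414, 414, -9, -9, -9]
0 [451, 451, 452, 451, 449, 446, 430, 429, 428, 430, 429, 428, 429, 431, 430, 433, 434, 432, 430, 433, 431, 430, 429, 428, -9, 4, 7]
20 [450, 450, 451, 450, 449, 428, 429, 427, 428, 426, 430, 430, 432, 436, 442, 458, 460, 458, 458, 454, 445, 436, 434, 435, -9, -9, 7]
40 [353, 324, 348, 346, 391, 404, 411, 414, 415, 415, 416, 418, 424, 427, 470, 486, 491, 487, 488, 485, 470, 438, 432, 429, -9, -9, -9]
```

```bash
python3 -m crank '[[[0,0,0],[-1,0,0],-0.3],[[0,0,0],[-1,0,0],-0.3],[[0,0,0],[-1,0,0],-0.3],[[0,0,0],[-1,0,0],-0.3],[[0,0,0],[-1,0,-0.1],-0.3]]' >/dev/null; python3 st.py
cat > sc.py <<'E'
from m import *
import sys
c=r.capture("scene");P=pts(c["range_z"],c["intrinsics"],c["world_from_camera"]);b=tob(P)*1000;z=P[...,2]*1000
np.savez("sc.npz",b=b,z=z,im=c["color"])
cv2.imwrite(f"pics/{sys.argv[1]}.png",cv2.resize(c["color"][190:330,220:420],None,fx=4,fy=4,interpolation=2)[...,::-1])
E
python3 sc.py s1
```

```text
t 6.15 board mm [-126.     0.6] tipz 10.4 rot [179.97   0.   -93.66] F board [-0.71  0.19] -0.21 w 0.0573
```

View pics/s1.png

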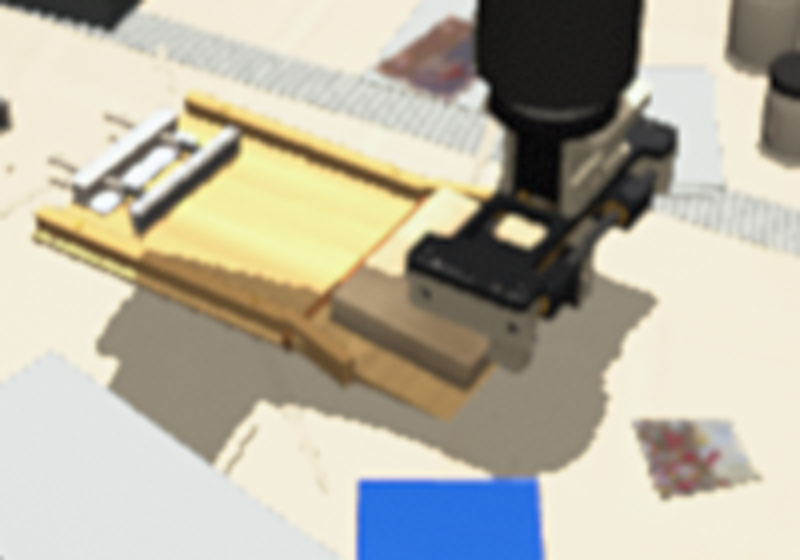

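The crop shows the pack lying on the ramp between the flares, its front edge at about (335,290) just before the lip and the finger behind it at (510,340). I'll read its position from depth.

```bash
cat >> sc.py <<'E'
# pack's near top edge: highest z per x-bin in the strip y in -62..-50
for x in range(-150,150,10):
    k=(abs(b[...,0]-x)<5)&(b[...,1]>-66)&(b[...,1]<-50)&(z<100)
    if k.sum()>2: print(x,np.percentile(z[k],90).round(0),end="; ")
print()
E
python3 sc.py s1b
```

```text
-150 99.0; -140 3.0; -130 2.0; -90 28.0; -80 32.0; -70 32.0; -60 33.0; -40 36.0; -30 36.0; -20 38.0; 0 14.0; 10 13.0; 20 9.0; 30 9.0; 40 9.0; 50 9.0; 60 9.0; 70 9.0; 80 8.0; 90 8.0; 100 10.0; 110 8.0; 120 9.0; 130 8.0; 140 23.0;
```

```bash
python3 -m crank '[[[0,0,0],[-1,0,-0.3],-0.3],[[0,0,0],[-1,0,-0.3],-0.3],[[0,0,0],[-1,0,-0.3],-0.3],[[0,0,0],[-1,0,-0.3],-0.3],[[0,0,0],[-1,0,-0.3],-0.3],[[0,0,0],[-0.8,0,-0.1],-0.3]]' >/dev/null; python3 st.py; python3 sc.py s2
```

```text
t 6.85 board mm [-67.9   0.2] tipz 27.1 rot [-1.7996e+02  1.0000e-02 -9.3620e+01] F board [-1.07 -0.17] 0.62 w 0.057
-150 3.0; -140 1.0; -130 3.0; -120 3.0; -110 3.0; -100 4.0; -90 6.0; -80 8.0; -70 8.0; -60 7.0; -10 40.0; 0 39.0; 30 43.0; 40 40.0; 80 10.0; 90 9.0; 100 8.0; 110 8.0; 120 9.0; 130 9.0; 140 24.0;
```

```bash
python3 -m crank '[[[0,0,0],[-0.6,0,0],-0.3],[[0,0,0],[-0.6,0,0],-0.3],[[0,0,0],[-0.6,0,0],-0.3],[[0,0,0],[-0.6,0,0],-0.3],[[0,0,0],[-0.6,0,0],-0.3],[[0,0,0],[-0.6,0,0],-0.3],[[0,0,0],[0,0,0],-0.3]]' >/dev/null; python3 st.py; python3 sc.py s3
```

```text
t 7.6 board mm [-32.    0.5] tipz 26.5 rot [-1.7999e+02  1.0000e-02 -9.3620e+01] F board [ 0.41 -0.2 ] 0.38 w 0.0567
-150 3.0; -140 3.0; -130 2.0; -120 3.0; -110 5.0; -100 4.0; -90 6.0; -80 7.0; -70 44.0; -60 9.0; -50 10.0; -40 13.0; -30 12.0; 0 40.0; 40 36.0; 120 9.0; 130 11.0; 140 22.0;
```

```bash
python3 -m crank '[[[0,0,0],[-0.7,0,0],-0.3],[[0,0,0],[-0.7,0,0.1],-0.3],[[0,0,0],[-0.7,0,0.1],-0.3],[[0,0,0],[-0.7,0,0.1],-0.3],[[0,0,0],[-0.7,0,0],-0.3],[[0,0,0],[-0.5,0,0],-0.3],[[0,0,0],[0,0,0],-0.3]]' >/dev/null; python3 st.py; python3 sc.py s4
python3 -c "
from m import *
im,rz,K,T=wrist('w2');P=pts(rz,K,T);z=P[...,2];b=tob(P)*1000
m=(z>.02)&(z<.05)&(abs(b[...,1])<25)&(rz>0);q=b[m];
for e in range(0,140,8):
  k=m&(abs(b[...,0]-e)<4)
  if k.any():print(e,np.median(z[k]).round(4),end='; ')"
```

```text
t 8.35 board mm [8.  0.6] tipz 23.5 rot [-1.7999e+02  2.0000e-02 -9.3610e+01] F board [-0.18 -1.21] -0.25 w 0.0573
-150 2.0; -140 2.0; -130 1.0; -120 2.0; -110 3.0; -100 4.0; -90 7.0; -80 6.0; -70 8.0; -60 9.0; -50 10.0; -40 12.0; -30 97.0; -20 14.0; -10 16.0; 0 16.0; 10 11.0; 
24 0.0299; 32 0.0294; 40 0.0293; 48 0.0292;
```

View pics/s4.png

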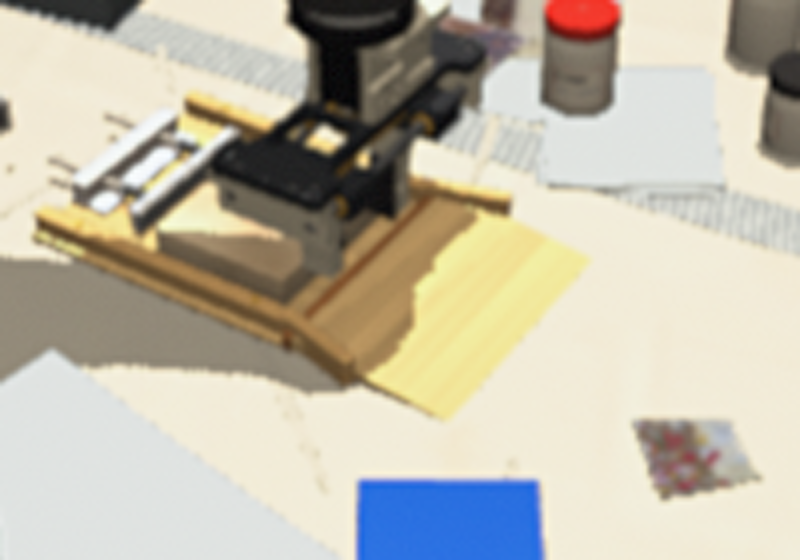

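The pack lies flat in the bed (top at 30 mm), with its near rear corner at (290,292) and its front just short of the pad. I'll advance gently.

```bash
python3 -m crank '[[[0,0,0],[-0.3,0,0],-0.3],[[0,0,0],[-0.3,0,0],-0.3],[[0,0,0],[-0.2,0,0],-0.3],[[0,0,0],[-0.2,0,0],-0.3],[[0,0,0],[-0.2,0,0],-0.3],[[0,0,0],[0,0,0],-0.3],[[0,0,0],[0,0,0],-0.3]]' >/dev/null; python3 st.py;python3 st.py
python3 -m crank '[[[0,0,0],[-0.1,0,0],-0.3],[[0,0,0],[-0.1,0,0],-0.3],[[0,0,0],[0,0,0],-0.3],[[0,0,0],[0,0,0],-0.3]]' >/dev/null; python3 st.py
```

```text
t 9.15 board mm [19.4  0.6] tipz 23.6 rot [-1.7998e+02  1.0000e-02 -9.3640e+01] F board [ 0.08 -0.32] -0.04 w 0.057
t 9.15 board mm [19.4  0.6] tipz 23.6 rot [-1.7998e+02  1.0000e-02 -9.3640e+01] F board [ 0.08 -0.32] -0.04 w 0.057
t 9.55 board mm [21.2  0.8] tipz 23.6 rot [-180.      0.    -93.65] F board [-1.24 -0.58] 0.03 w 0.057
```

```bash
for i in 1; do
python3 -m crank '[[[0,0,0],[-0.1,0,0],-0.3],[[0,0,0],[0,0,0],-0.3]]' >/dev/null; python3 st.py
python3 -m crank '[[[0,0,0],[-0.1,0,0],-0.3],[[0,0,0],[0,0,0],-0.3]]' >/dev/null; python3 st.py
python3 -m crank '[[[0,0,0],[-0.1,0,0],-0.3],[[0,0,0],[0,0,0],-0.3]]' >/dev/null; python3 st.py
python3 -m crank '[[[0,0,0],[-0.1,0,0],-0.3],[[0,0,0],[0,0,0],-0.3]]' >/dev/null; python3 st.py
done
```

```text
t 9.75 board mm [22.2  0.8] tipz 23.6 rot [180.    -0.   -93.65] F board [-2.1  -0.07] 1.39 w 0.0573
t 9.95 board mm [23.2  0.8] tipz 23.6 rot [180.    -0.   -93.65] F board [-1.2  -0.22] 1.24 w 0.0571
t 10.15 board mm [24.2  0.8] tipz 23.6 rot [180.     0.   -93.65] F board [-1.63  0.57] 1.38 w 0.0568
t 10.35 board mm [25.3  0.7] tipz 23.6 rot [-180.      0.    -93.65] F board [-1.67  1.58] 1.23 w 0.0567
```

```bash

python3 -m crank '[[[0,0,0],[-0.1,0,0],-0.3],[[0,0,0],[0,0,0],-0.3]]' >/dev/null; python3 st.py
python3 -m crank '[[[0,0,0],[-0.1,0,0],-0.3],[[0,0,0],[0,0,0],-0.3]]' >/dev/null; python3 st.py
python3 -m crank '[[[0,0,0],[-0.1,0,0],-0.3],[[0,0,0],[0,0,0],-0.3]]' >/dev/null; python3 st.py
```

```text
t 10.55 board mm [26.3  0.8] tipz 23.6 rot [180.     0.   -93.65] F board [-1.87  0.42] 0.65 w 0.0569
t 10.75 board mm [27.2  0.7] tipz 23.6 rot [-180.      0.    -93.65] F board [-0.7   0.04] 0.52 w 0.057
t 10.95 board mm [28.2  0.8] tipz 23.5 rot [179.99  -0.   -93.65] F board [-1.03  0.1 ] 0.86 w 0.0573
```

```bash

python3 -m crank '[[[0,0,0],[-0.1,0,0],-0.3],[[0,0,0],[0,0,0],-0.3]]' >/dev/null; python3 st.py
python3 -m crank '[[[0,0,0],[-0.1,0,0],-0.3],[[0,0,0],[0,0,0],-0.3]]' >/dev/null; python3 st.py
python3 -m crank '[[[0,0,0],[-0.1,0,0],-0.3],[[0,0,0],[0,0,0],-0.3]]' >/dev/null; python3 st.py
```

```text
t 11.15 board mm [29.   0.9] tipz 23.6 rot [ 1.7999e+02 -2.0000e-02 -9.3650e+01] F board [-3.31 -0.61] 2.0 w 0.0573
t 11.35 board mm [29.8  0.9] tipz 23.5 rot [ 1.7998e+02 -3.0000e-02 -9.3650e+01] F board [-4.7  -1.74] 1.78 w 0.0568
t 11.55 board mm [30.6  0.9] tipz 23.6 rot [ 1.7997e+02 -5.0000e-02 -9.3660e+01] F board [-6.9  -0.39] 1.87 w 0.057
```

```bash

python3 -m crank '[[[0,0,0],[-0.1,0,0],-0.3],[[0,0,0],[0,0,0],-0.3]]' >/dev/null; python3 st.py
python3 -m crank '[[[0,0,0],[-0.05,0,0],-0.3],[[0,0,0],[0,0,0],-0.3],[[0,0,0],[0,0,0],-0.3]]' >/dev/null; python3 st.py
python3 -m crank '[[[0,0,0],[0,0,0],-0.3],[[0,0,0],[0,0,0],-0.3],[[0,0,0],[0,0,0],-0.3],[[0,0,0],[0,0,0],-0.3]]' >/dev/null; python3 st.py
```

```text
t 11.75 board mm [31.3  0.9] tipz 23.6 rot [ 1.7997e+02 -6.0000e-02 -9.3660e+01] F board [-8.51 -2.33] 2.42 w 0.0569
t 12.05 board mm [31.6  1. ] tipz 23.5 rot [ 1.7996e+02 -8.0000e-02 -9.3660e+01] F board [-8.41 -1.55] 1.9 w 0.0572
t 12.45 board mm [31.6  1. ] tipz 23.6 rot [ 1.7996e+02 -8.0000e-02 -9.3660e+01] F board [-9.04 -2.59] 1.43 w 0.0568
```

Pressed at about 7.5 N on the spring. I'll back off slowly, then rise.

```bash
python3 -m crank '[[[0,0,0],[0.05,0,0],-0.3],[[0,0,0],[0.05,0,0],-0.3],[[0,0,0],[0.05,0,0],-0.3],[[0,0,0],[0.05,0,0],-0.3],[[0,0,0],[0.05,0,0],-0.3],[[0,0,0],[0.05,0,0],-0.3],[[0,0,0],[0.05,0,0],-0.3],[[0,0,0],[0.05,0,0],-0.3]]' >/dev/null; python3 st.py
python3 -m crank '[[[0,0,0],[0.1,0,0],-0.3],[[0,0,0],[0.1,0,0],-0.3],[[0,0,0],[0.3,0,0],-0.3],[[0,0,0],[1,0,0],-0.3],[[0,0,0],[0.5,0,-3],-0.3],[[0,0,0],[0,0,-4],-0.3],[[0,0,0],[0,0,-4],-0.3],[[0,0,0],[0,0,-4],-0.3]]' >/dev/null; python3 st.py
```

```text
t 13.25 board mm [28.9  0.8] tipz 23.5 rot [-1.7999e+02  2.0000e-02 -9.3650e+01] F board [-1.07  0.5 ] 1.04 w 0.0568
t 14.05 board mm [7.8 1.1] tipz 175.1 rot [179.99   0.   -93.68] F board [ 0.17 -1.18] -0.4 w 0.0571
```

```bash
python3 -m crank '[[[0,0,-8.1],[0,0,-2.2],-0.6],[[0,0,-8.1],[0,0,-2.2],-1],[[0,0,-8.1],[0,0,-2.2],-1],[[0,0,-8.1],[0,0,-2.2],-1],[[0,0,-8.1],[0,0,-2.2],-1],[[0,0,-8.1],[0,0,-2.2],-1],[[0,0,-8.1],[0,0,-2.2],-1],[[0,0,-8.1],[0,0,-2.2],-1]]' >/dev/null
python3 -m crank '[[[0,0,-7.7],[0,0,-2.2],-1],[[0,0,0],[-3.5,-2.9,0],-1],[[0,0,0],[-3.5,-2.9,0],-1],[[0,0,0],[0,0,0],-1],[[0,0,0],[0,0,0],-1]]'
cat > pw.py <<'E'
from m import *
import sys
im,rz,K,T=wrist(sys.argv[1]);P=pts(rz,K,T);z=P[...,2];b=tob(P);ok=rz>0
pk=ok&(z>.0265)&(z<.034)&(b[...,0]>.02)&(b[...,0]<.1375)&(abs(b[...,1])<.068)
R_=rect("pack",pk,K,T,.030)
c=tob(np.array(R_[0])/1000);print("pack board",c.round(4))
q=b[pk];print(np.percentile(q,[1,99],axis=0).round(4),np.median(z[pk]).round(4))
w=ok&(z>.019)&(z<.035)&(np.hypot(P[...,0]-.505,P[...,1]-.330)<.075)
if w.sum()>500: rect("weight",w,K,T,.026)
st=ok&(b[...,0]>.13)&(b[...,0]<.21)&(abs(b[...,1])<.065)&(z<.1);print("bracket max z",np.percentile(z[st],99).round(4))
E
python3 pw.py w3
```

```text
time_s: 15.35
tcp_pos: [0.4759, 0.0867, 0.3968]
eef_rot: [-180.0, -0.0, -21.0]
contact_force: [0.5, -0.5, -0.2]
gripper_width: 0.0878
gripper_force: 0.0
pack px [310. 142.] c [526.6  86.3] size [ 98.7 129.2] ang 86.27 n 10018
pack board [0.0882 0.0001]
[[ 0.0398 -0.0635]
 [ 0.1365  0.0633]] 0.0294
weight px [130. 234.] c [505.5 331.1] size [47.5 99. ] ang 67.34 n 2900
bracket max z 0.0305
```

View pics/w3.png

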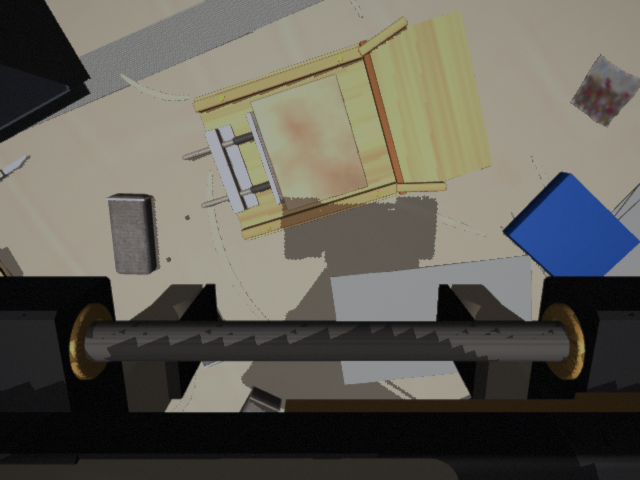

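The pack sits flush against the pad at (262,158) and square to the board; its centre is at (310,142). The weight is at (130,234), unchanged. Going to the weight.

```bash
python3 -m crank '[[[0,0,1],[-1,-3.97,2],-1],[[0,0,0],[-1,-3.97,2],-1],[[0,0,0],[-1,-3.97,2],-1],[[0,0,0],[-1,-3.97,2],-1],[[0,0,0],[-1,-3.97,2],-1],[[0,0,0],[-1,-3.97,2],-1],[[0,0,0],[0,0,4],-1],[[0,0,0],[0,0,4],-1]]' >/dev/null
python3 -m crank '[[[0,0,0],[0,0,4],-1],[[0,0,0],[0,0,0],-1],[[0,0,0],[0,0,0],-1]]'
```

```text
time_s: 16.5
tcp_pos: [0.511, 0.3287, 0.1567]
eef_rot: [179.9, -0.0, -22.2]
contact_force: [-0.9, -0.1, 0.1]
gripper_width: 0.0876
gripper_force: 0.0
```

```bash
python3 -m crank '[[[0,0,0],[-0.6,0,3],-1],[[0,0,0],[0,0,3],-1],[[0,0,0],[0,0,3],-1],[[0,0,0],[0,0,2.4],-1],[[0,0,0],[0,0,1.2],-1],[[0,0,0],[0,0,0],-1]]'
python3 -m crank '[[[0,0,0],[0,0,0],0.3],[[0,0,0],[0,0,0],0.5],[[0,0,0],[0,0,0],0.5],[[0,0,0],[0,0,0],0.5],[[0,0,0],[0,0,0],0.5],[[0,0,0],[0,0,0],0.5]]' 30
```

```text
time_s: 17.1
tcp_pos: [0.5051, 0.332, 0.031]
eef_rot: [-180.0, -0.0, -22.2]
contact_force: [0.2, -0.9, 0.3]
gripper_width: 0.0872
gripper_force: 0.0
time_s: 17.7
tcp_pos: [0.5048, 0.3326, 0.0309]
eef_rot: [-179.9, -0.0, -22.1]
contact_force: [1.2, 2.9, -1.1]
gripper_width: 0.0453
gripper_force: 1.1
```

```bash
python3 -m crank '[[[0,0,0],[0,0,0],1],[[0,0,0],[0,0,0],1],[[0,0,0],[0,0,0],1],[[0,0,0],[0,0,0],1]]' 40
python3 -m crank '[[[0,0,0],[0,0,-0.5],1],[[0,0,0],[0,0,-1],1],[[0,0,0],[0,0,-2],1],[[0,0,0],[0,0,-3],1],[[0,0,0],[0,0,-3],1],[[0,0,0],[0,0,0],1],[[0,0,0],[0,0,0],1]]'
```

```text
time_s: 18.1
tcp_pos: [0.5048, 0.3325, 0.0309]
eef_rot: [-179.9, -0.0, -22.1]
contact_force: [-0.7, 3.1, 2.1]
gripper_width: 0.0448
gripper_force: 40.0
time_s: 18.8
tcp_pos: [0.5038, 0.3314, 0.1255]
eef_rot: [-180.0, 0.0, -22.2]
contact_force: [0.2, -0.7, -6.8]
gripper_width: 0.0443
gripper_force: 40.0
```

```bash
python3 -m crank '[[[0,0,-4],[0,0,0],1],[[0,0,-5],[0,0,0],1],[[0,0,-5.4],[0,0,0],1],[[0,0,-4],[0,0,0],1],[[0,0,0],[0.3,1.5,0],1],[[0,0,0],[0.4,2.8,0],1],[[0,0,0],[0.5,3,0],1],[[0,0,0],[0.5,3,0],1]]' >/dev/null
python3 -m crank '[[[0,0,0],[0.5,3,0],1],[[0,0,0],[0.5,3,0],1],[[0,0,0],[0.5,3,0],1],[[0,0,0],[0.5,2.5,0],1],[[0,0,0],[0.2,1.5,0],1],[[0,0,0],[0,0,0],1],[[0,0,0],[0,0,0],1]]'
python3 st.py
```

```text
time_s: 20.3
tcp_pos: [0.5276, 0.0964, 0.1248]
eef_rot: [180.0, 0.1, -3.8]
contact_force: [0.6, 0.4, -6.4]
gripper_width: 0.0448
gripper_force: 40.0
t 20.3 board mm [98.3 -0.2] tipz 99.8 rot [ 1.7997e+02  7.0000e-02 -3.8400e+00] F board [ 0.44 -0.54] -6.37 w 0.0448
```

```bash
python3 -m crank '[[[0,0,0],[0,1,1.5],1],[[0,0,0],[0,0,1.5],1],[[0,0,0],[0,0,1.3],1],[[0,0,0],[0,0,0.8],1],[[0,0,0],[0,0,0.4],1],[[0,0,0],[0,0,0],1],[[0,0,0],[0,0,0],1]]'
python3 -m crank '[[[0,0,0],[0,0,0.2],1],[[0,0,0],[0,0,0.2],1],[[0,0,0],[0,0,0.1],1],[[0,0,0],[0,0,0.1],1],[[0,0,0],[0,0,0],1]]'
python3 st.py
```

```text
time_s: 21.0
tcp_pos: [0.5278, 0.0873, 0.071]
eef_rot: [-180.0, -0.0, -3.7]
contact_force: [0.2, 0.5, -6.1]
gripper_width: 0.0444
gripper_force: 40.0
time_s: 21.5
tcp_pos: [0.5274, 0.0868, 0.0645]
eef_rot: [180.0, 0.0, -3.8]
contact_force: [0.4, -0.3, -6.9]
gripper_width: 0.0449
gripper_force: 40.0
t 21.5 board mm [88.8 -0.6] tipz 39.5 rot [180.     0.    -3.76] F board [-0.27 -0.4 ] -6.86 w 0.0449
```

```bash
python3 -m crank '[[[0,0,0],[0,0,0.1],1],[[0,0,0],[0,0,0.1],1],[[0,0,0],[0,0,0],1]]' >/dev/null; python3 st.py
python3 -m crank '[[[0,0,0],[0,0,0.1],1],[[0,0,0],[0,0,0],1]]' >/dev/null; python3 st.py
python3 -m crank '[[[0,0,0],[0,0,0.05],1],[[0,0,0],[0,0,0],1]]' >/dev/null; python3 st.py
python3 -m crank '[[[0,0,0],[0,0,0.05],1],[[0,0,0],[0,0,0],1]]' >/dev/null; python3 st.py
```

```text
t 21.8 board mm [88.8 -0.5] tipz 37.4 rot [ 1.7999e+02  2.0000e-02 -3.7600e+00] F board [-0.72 -0.71] -6.81 w 0.0443
t 22.0 board mm [88.8 -0.6] tipz 36.5 rot [ 1.80e+02  1.00e-02 -3.75e+00] F board [-0.12  0.1 ] -6.34 w 0.0444
t 22.2 board mm [88.8 -0.6] tipz 36.0 rot [180.     0.    -3.75] F board [-0.05  0.36] -6.8 w 0.0448
t 22.4 board mm [88.8 -0.6] tipz 35.9 rot [-1.80e+02 -1.00e-02 -3.74e+00] F board [-0.03  1.9 ] -0.28 w 0.045
```

Touchdown. Releasing in small steps.

```bash
python3 -m crank '[[[0,0,0],[0,0,0],0],[[0,0,0],[0,0,0],-0.05],[[0,0,0],[0,0,0],-0.1],[[0,0,0],[0,0,0],-0.2],[[0,0,0],[0,0,0],-0.3],[[0,0,0],[0,0,0],-0.3],[[0,0,0],[0,0,0],-0.3]]' 5
python3 -m crank '[[[0,0,0],[0,0,-0.3],-0.3],[[0,0,0],[0,0,-1],-0.3],[[0,0,0],[0,0,-3],-0.3],[[0,0,0],[0,0,-4],-0.3],[[0,0,0],[0,0,-4],-0.3],[[0,0,0],[-2,-2,-4],-0.3],[[0,0,0],[-2,-2,-4],-0.3],[[0,0,0],[-2,-2,-4],-0.3]]'
python3 -m crank '[[[0,0,0],[-2,-2,-4],-0.3],[[0,0,0],[-2,-2,-4],-0.3],[[0,0,0],[0,0,0],-0.3],[[0,0,0],[0,0,0],-0.3]]' >/dev/null
python3 - <<'E'
from m import *
im,rz,K,T=wrist("w4");P=pts(rz,K,T);z=P[...,2];b=tob(P);ok=rz>0
near=(b[...,0]>.02)&(b[...,0]<.1375)&(abs(b[...,1])<.068)
w=ok&near&(z>.046)&(z<.065);R_=rect("weight",w,K,T,.056);print(tob(np.array(R_[0])/1000),np.percentile(z[w],[5,50,95]).round(4))
pk=ok&near&(z>.0265);R_=rect("pack+w",pk,K,T,.030)
q=b[ok&near&(z>.0265)&(z<.034)];print(np.percentile(q,[1,99],axis=0).round(4))
E
```

```text
time_s: 23.1
tcp_pos: [0.5275, 0.0869, 0.0606]
eef_rot: [-180.0, -0.0, -3.8]
contact_force: [0.3, 0.2, 1.0]
gripper_width: 0.0566
gripper_force: 0.0
time_s: 23.9
tcp_pos: [0.4704, 0.1508, 0.3062]
eef_rot: [-180.0, -0.1, -3.8]
contact_force: [0.3, 2.0, -0.1]
gripper_width: 0.0569
gripper_force: 0.0
weight px [424.  93.] c [526.3  87.3] size [46.8 98.1] ang 86.32 n 4441
[0.08916764 0.00046156] [0.0519 0.0553 0.0569]
pack+w px [420.  94.] c [526.1  86.7] size [ 98.2 128.4] ang 86.27 n 11390
[[ 0.0398 -0.0636]
 [ 0.1369  0.0649]]
```

View pics/w4.png

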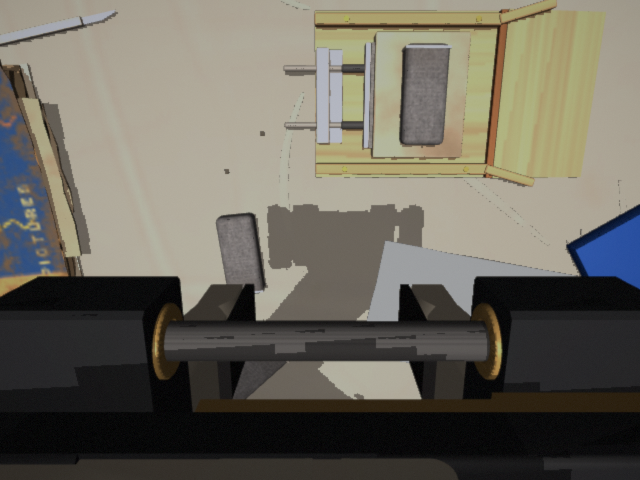

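The weight lies centred and flat on the pack, at (424,93) on (420,94), and the pack is up against the pad face at (372,95). One last check for a gap there.

```bash
python3 - <<'E'
from m import *
d=np.load("w4.npz");P=pts(d["range_z"],d["K"],d["T"]);b=tob(P)*1000
for v in(60,95,130):
  for u in range(364,380):print(v,u,d["color"][v,u].tolist(),b[v,u].round(1)[0],(P[v,u,2]*1000).round(0))
im=cv2.resize(d["color"][30:165,340:480],None,fx=4,fy=4,interpolation=cv2.INTER_NEAREST);cv2.imwrite("pics/gap.png",im[...,::-1])
E
```

```text
60 364 [96, 90, 72] 148.7 12.0
60 365 [115, 108, 105] 148.6 25.0
60 366 [169, 172, 180] 147.7 26.0
60 367 [176, 179, 189] 146.6 26.0
60 368 [176, 179, 189] 145.5 25.0
60 369 [177, 179, 188] 144.5 26.0
60 370 [171, 164, 162] 143.3 25.0
60 371 [124, 118, 114] 142.4 26.0
60 372 [121, 116, 111] 141.3 26.0
60 373 [123, 118, 112] 140.4 28.0
60 374 [97, 93, 85] 139.1 25.0
60 375 [129, 121, 102] 138.4 29.0
60 376 [170, 173, 147] 137.3 29.0
60 377 [176, 178, 159] 136.3 30.0
60 378 [176, 179, 161] 135.1 28.0
60 379 [175, 179, 159] 134.4 31.0
95 364 [88, 87, 84] 148.8 24.0
95 365 [169, 171, 181] 147.9 26.0
95 366 [178, 181, 192] 146.6 25.0
95 367 [178, 181, 191] 145.6 26.0
95 368 [178, 181, 189] 144.5 25.0
95 369 [173, 170, 169] 143.4 25.0
95 370 [137, 133, 128] 142.4 26.0
95 371 [145, 139, 134] 141.3 26.0
95 372 [138, 132, 127] 140.3 27.0
95 373 [103, 96, 89] 139.1 26.0
95 374 [123, 109, 91] 138.3 28.0
95 375 [170, 160, 131] 137.2 29.0
95 376 [177, 175, 144] 136.3 30.0
95 377 [178, 177, 145] 135.2 30.0
95 378 [176, 176, 144] 134.0 29.0
95 379 [179, 177, 146] 133.1 31.0
130 364 [170, 173, 176] 148.0 26.0
130 365 [180, 183, 192] 146.8 25.0
130 366 [179, 181, 191] 145.9 27.0
130 367 [180, 183, 191] 144.7 26.0
130 368 [172, 174, 172] 143.4 24.0
130 369 [106, 104, 101] 142.4 25.0
130 370 [129, 124, 119] 141.3 26.0
130 371 [127, 121, 117] 140.1 25.0
130 372 [99, 93, 86] 138.8 23.0
130 373 [117, 103, 86] 138.4 30.0
130 374 [171, 160, 131] 137.3 30.0
130 375 [179, 178, 146] 136.2 30.0
130 376 [180, 180, 149] 135.1 30.0
130 377 [179, 178, 147] 133.8 28.0
130 378 [178, 178, 147] 133.0 31.0
130 379 [178, 176, 146] 131.9 31.0
```

View pics/gap.png

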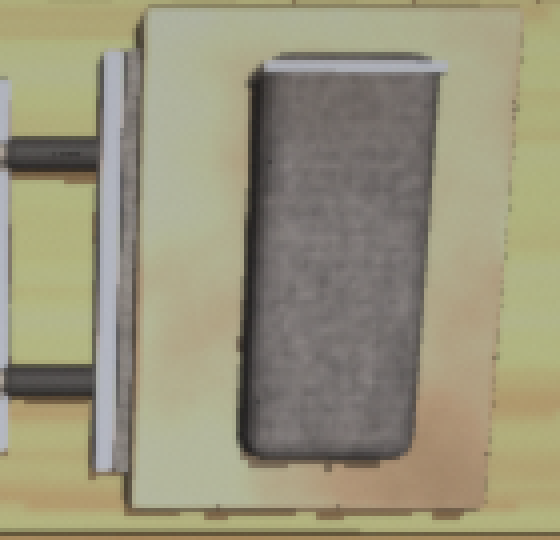

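The crop shows the pack edge at x≈135 meeting the felt at 128 with no bed visible between them, and the weight flat in the middle. Handing in.

```bash
python3 -c "
from plant import r
print(r.close_job())"
```

```text
the job is handed in; nothing more can be done
None
```

I handed the job in at about 24 s; no verdict came back. The pack lies flat in the bed against the pad after a press of about 7.5 N (estimated from the wrist force), with the weight flat within about 2 mm of its middle, and the arm never went near the jar, loupe or tape roll.

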